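# Shut the bead drawer, lift and draw the sagging bolt, hold the sander gate ajar

## Task

The bead drawer under the small sanding hutch has been loaded: push it fully shut first. Then free the hutch's gate: its barrel bolt sags and catches behind the bent-up lip of the keeper, so raise the bolt by its wooden knob while you draw it back towards the hinge side. Swing the gate towards you until it stands ajar by about 20 degrees and finish while still holding it there with the gripper, for it is sprung and would fall shut; do not disturb the things on its ledge or the bottle and bead box beside it.

Things in the scene. Friction and masses are not known exactly. Their poses are not given: they have to be found in the camera images.
- hutch: plywood sanding hutch, fixed. Origin: centre of its underside; x points away from its front (drawer, 80 mm ledge; it faces the robot), y left, z up. Plinth x -90 to +130, 380 wide, 75 mm high. On it, in the plane x = 0, the gate between hinge post (y = +145, 190 high) and latch post (y = -141, 50 wide, 185 high); a sanding drum, 180 high, stands behind the gate
- drawer (a joint): opening of the bead drawer in m along the hutch's -x: 0 is fully shut, starts 0.04 to 0.07; slides with 1.5 N friction, no spring, stops hard at 0
- drawer_front (a point): centre of the drawer's front face, 34 mm above the bench; the front panel is 250 wide and spans heights 6 to 62 mm; a brass knob (24 mm across) stands out 20 mm at its centre. Shut, this point is at hutch x = -102 mm
- gate (a joint): opening angle of the gate in rad: 0 shut, grows as the latch-side end swings towards the hutch's -x (clockwise seen from above), to 1.2. The gate shuts itself: closing torque about 0.3 N m shut, 0.65 N m at 0.35 rad
- gate_hinge (a point): point on the gate's vertical hinge axis, at the height of the gate's top edge (185 mm); at hutch x = 0, y = +115 mm
- leaf: wooden gate leaf, 20 thick, 218 wide, heights 110 to 185 mm; origin on the hinge axis at bench height, its -y axis runs along the gate to the latch side. It carries the bolt on its top rail
- bolt (a joint): how far the bolt is drawn back, in m, along the gate towards the hinge: 0 to 0.003 at the start (shot), at most 0.045. 1.5 N friction, stays where left. From about 0.030 its nose is clear of the keeper
- bolt_lift (a joint): how far the bolt is raised about its rear guide, in rad: 0 sagging, at most 0.17; falls back by its weight (about 2 N at the knob). The pivot is on the gate, 75 mm from the hinge axis, 217 mm above the bench; the sagging bolt slopes down 0.06 rad from there towards the keeper
- bolt_knob (a point): grip point in the middle of the upright wooden knob on the bolt, 239 mm above the bench. Knob 20 mm across (26 at its top 8 mm), top 25 mm above this point, bolt rod (10 mm across) 28 mm below. While the bolt is shot: 105 mm from the lift pivot, 180 mm from the gate's hinge axis, 51 mm from the keeper's front cheek
- bolt_nose (a point): lower end corner of the bolt's turned-down nose (16 thick, 20 long, 26 high), on the latch post. While sagging it hangs 12 mm below the top of the keeper's lip; raising the knob by 8 mm lifts it clear, 11 to 14 mm is comfortable, 17 mm is the stop
- keeper_lip (a point): middle of the top edge of the keeper's bent-up steel lip, 199 mm above the bench, across the bolt's way, between nose and gate. The keeper's front cheek (43 mm high, 40 long) keeps the gate from opening until the nose is drawn past the lip
- offcut: dark hardwood off-cut, 30 x 50 x 22 mm, lying on the ledge in front of the gate, low enough that the gate passes over it (bystander, leave alone; origin centre of underside)
- spare_bead: turned wooden bead, 36 mm across, 28 mm tall, standing on the ledge in front of the latch post (bystander, leave alone; origin centre of underside)
- glue: white glue bottle, 60 mm across, 170 mm tall, left of the hutch (bystander, leave alone; origin centre of underside)
- bead_box: open plywood box of beads, 200 x 150 x 90 mm, right of the hutch (bystander, leave alone; origin centre of underside)

How it is judged:
On the way, in this order (a step that is already met when the one before it is completed fails the run):
1. the drawer is fully shut while the bolt is still shot (value of joint drawer below 0.005 m and value of joint bolt below 0.015 m), for 0.2 s.
2. the bolt is drawn clear of the keeper (value of joint bolt above 0.027 m), for 0.1 s.
At the end, for the whole second after the job is handed in: the drawer is shut (within 6 mm), the gate stands still between 0.2 and 0.52 rad (11 to 30 degrees) open, and the fingers hold it or its bolt with more than 1 N (value of joint drawer below 0.006 m and value of joint gate between 0.2 and 0.52 rad and velocity of joint gate between -0.05 and 0.05 rad/s and contact force between the fingers and leaf above 1 N); the arm keeps its last pose, push and grip.
It fails at once if a thing on the ledge, the glue bottle or the bead box is pushed more than 40 mm (distance of any of offcut, spare_bead, glue, bead_box from where it was at the start of the episode above 0.04 m).
It fails at once if the gate is propped on something loose (contact force between leaf and offcut above 1 N or contact force between leaf and spare_bead above 1 N or contact force between leaf and glue above 1 N or contact force between leaf and bead_box above 1 N).
It also fails if it takes over 48 s, if anything falls off the work surface, if the arm or the gripper's body presses on something with over 40 N, if the wrist force passes 120 N, or if a joint passes its speed limit or range.

## Robot

A 6-joint arm with a two-finger parallel gripper is mounted at the origin on the work surface. World frame = base frame: x ahead of the robot, y to its left, z up, the work surface at z = 0. Lengths are in m, angles in rad, forces in N, time in s.
With the tool pointing down it reaches from about 0.25 to 0.775 m from the base axis. Payload 4 kg.
Tool frame: the origin (TCP) lies at the very end of the fingers, on their centre line; the grasp point (between the pads) lies 19 mm behind it (arm.grip_point_offset is the distance from the TCP to the grasp point, in m); z points along the fingers, y is the line along which they close (so a half turn about z gives the same grasp; the last joint's range is limited). The gripper opens to 85 mm and grips with 20 to 120 N. Pads are 22 mm wide; open, the fingers measure 114 mm over their backs; the gripper's body (76 mm by 85 mm) begins 54 mm behind the grasp point. The pads swing forward as they close: fully open they stand 13 mm farther back than shut.
Start: joints at [1.16, 0.087, 1.371, -0, 1.684, -0.103], TCP at [0.167, 0.524, 0.231] pointing down, gripper open.
Joint ranges: [-3.1, 3.1], [-0.76, 2.03], [0.27, 2.55], [-1.08, 4.22], [0.17, 2.65], [-2.57, 2.57]. Speed limits (rad/s): [2.79, 2.79, 3.14, 3.14, 3.14, 3.14].

## Interface

Orientations are given as a unit quaternion [x, y, z, w].
In Python, from station import arm gives the robot as it stands.
- The arm moves only by the tool jog_arm, called after "Emit:" as name(argument=value, ...) on one line, values as JSON. Schema: {"type":"object","properties":{"deltas":{"type":"array","items":{"type":"number"},"minItems":5,"maxItems":40},"grip_force":{"type":"number"},"only":{"type":"string"},"quiet":{"type":"boolean"},"lines":{"type":"string"}},"required":["deltas"],"additionalProperties":false}. deltas is one flat list of numbers that holds 1 to 8 rows one after another, with no inner brackets; each row has 5 numbers: the finger opening in m, then dx, dy, dz in units of 50 mm, then a turn about the tool's z in rad; each row is the pose to reach, as a shift and turn from the pose commanded when the call began, along the tool's axes at that moment; what a row does not reach only later rows make up. A row lasts 1/12 s, in which the tool goes at most 0.0417 m and 0.125 rad, less where a joint would pass 70% of its speed; a pose out of reach is approached as far as the arm can. The fingers move at their own pace and stop on an object; grip_force is the grip in N (left out, the last holds). Time passes only in rows, so rows that do not move let the fingers close. The tool returns the time, the measured TCP pose, the force, the opening and the grip force at its end. only (a regular expression) keeps the lines of the reply that match it, lines (a string "A,B") keeps lines A to B, and quiet returns only ok. Input that does not fit is refused with a message, and nothing moves.
- arm.get_obs(): the state, without advancing time (a new reading comes with each control period).
- arm.capture(name): name is "scene" or "top" or "wrist"; returns (picture, depth): 480x640x3 uint8, blue, green, red; 480x640 float32, m along the optical axis (not along the pixel's ray), 0 where there is no reading.
- arm.camera_params(name): a dict with "fx", "fy", "cx", "cy" (pixels), "world_to_cam" (4x4, takes a point from world to camera coordinates); the wrist camera has in their place "T_tool_cam" (4x4, takes a point from camera to tool coordinates, whose origin is the TCP and whose axes are the flange's). Camera axes: x right, y down, z forward; pixel columns grow to the right and rows downward; lengths in m; the calibration is good to about 2 mm. A picture is of the moment at which its call begins: read the wrist's pose just before it. camera_params takes no time and is no camera call.
- arm.job_done(): hands the job in; it is judged then, once.
The state is a dict: "time_s": time; "joint_positions": joint angles; "joint_velocities": joint speeds; "joint_efforts": joint torques, N m; "tool_pos": TCP position; "eef_rot": TCP orientation; "force": force on the tool from outside, world axes, zero at the start; "torque": the same for the moment, N m; "opening": finger opening in m; "finger_force": force on a finger pad.
Only numpy, scipy, OpenCV 4.12 (cv2) and the standard library are available. Lean on these libraries where they do the work, as an engineer would, in place of code of your own. Each camera call takes 0.05 s, during which the arm holds its last target. There are 200 camera calls.

## Working session

There is one attempt and no reset: what is moved stays moved. The work goes in short steps, Python scripts to look and compute and a tool call to move; the robot and the scene stay as the last step left them, time stands still between calls to the robot, and variables do not carry over. Pictures are saved under pics/ and viewed, at most 11 in all, crops included, and the job is handed in when it is done.

```bash
ls; mkdir -p pics; python3 - <<'E'
from station import arm
import cv2,numpy as np
o=arm.get_obs();print(o['time_s'],o['tool_pos'],o['eef_rot'],o['opening'])
for n in('scene','top'):
    p,d=arm.capture(n);cv2.imwrite(f'pics/{n}0.png',p);np.save(f'pics/{n}0.npy',d)
    c=arm.camera_params(n);print(n,c['fx'],c['cx'],c['cy'],np.round(np.linalg.inv(c['world_to_cam']),3).tolist())
E
```

```text
pics
station.py
0.0 [0.16643412 0.52368227 0.23014206] [ 1.53282624e-01  9.88181762e-01 -1.08182455e-03 -2.67106424e-04] 0.08574185686173358
scene 434.28165646921684 327.9506208249613 239.5986247206108 [[0.158, 0.64, -0.752, 1.243], [0.987, -0.1, 0.122, -0.121], [0.003, -0.762, -0.648, 0.73], [0.0, 0.0, 0.0, 1.0]]
top 536.6260347484205 329.35649019491103 237.39021283388064 [[-0.001, -0.996, 0.091, 0.487], [-1.0, 0.002, 0.019, -0.04], [-0.019, -0.091, -0.996, 1.287], [0.0, 0.0, 0.0, 1.0]]
```

View pics/scene0.png

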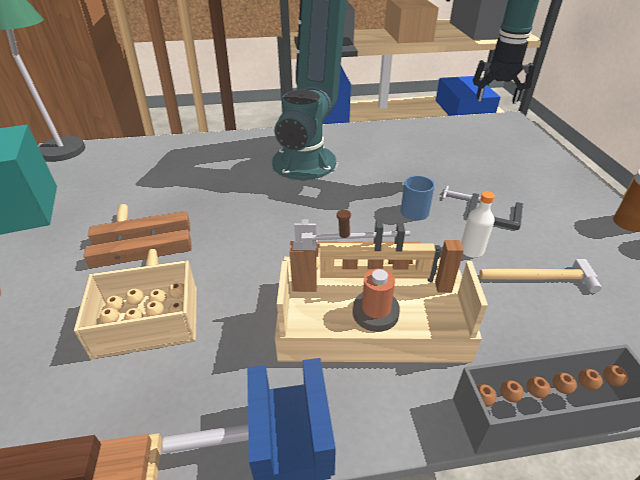

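View pics/top0.png

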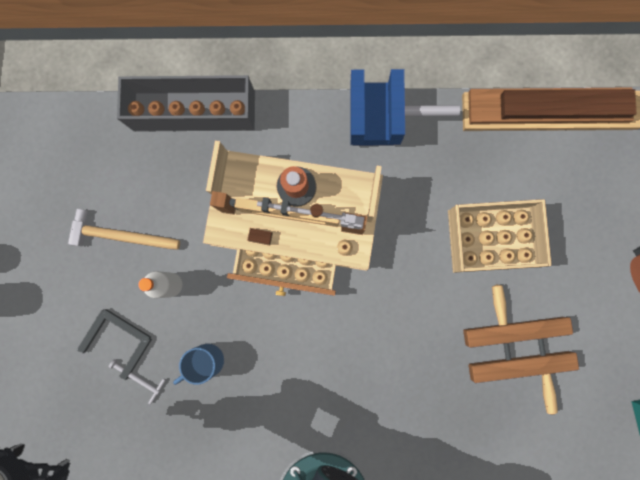

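The scene view looks at the hutch from behind: the wooden knob is at about (344,222) and the bottle at (478,230). In the top view the hutch is yawed slightly, with the bolt knob at (317,211), the keeper at (352,222), the drawer knob at (281,291), the off-cut at (260,236) and the bead at (345,246).

```bash
cat > h.py <<'E'
from station import arm
import cv2,numpy as np
def ray(n,u,v):
    c=arm.camera_params(n);T=np.linalg.inv(c['world_to_cam'])
    return T[:3,3],T[:3,:3]@np.array([(u-c['cx'])/c['fx'],(v-c['cy'])/c['fy'],1])
def onz(n,u,v,z):
    o,d=ray(n,u,v);return o+d*(z-o[2])/d[2]
def dep(n,D,u,v):
    o,d=ray(n,u,v);return o+d*D[int(round(v)),int(round(u))]
def tri(a,b):
    (o,d),(p,e)=ray(*a),ray(*b)
    s=np.linalg.lstsq(np.c_[d,-e],p-o,rcond=None)[0];A=o+d*s[0];B=p+e*s[1]
    return (A+B)/2,np.linalg.norm(A-B)
E
python3 - <<'E'
import cv2,numpy as np
a=cv2.imread('pics/top0.png')[130:305,195:395]
b=cv2.imread('pics/scene0.png')[195:300,270:470]
a=cv2.resize(a,None,fx=3,fy=3,interpolation=2);cv2.imwrite('pics/topc.png',a)
b=cv2.resize(b,None,fx=4,fy=4,interpolation=2);cv2.imwrite('pics/scc.png',b)
from h import *
D=np.load('pics/top0.npy');S=np.load('pics/scene0.npy')
print('tri knob',tri(('top',317,209),('scene',344,213)))
for n,u,v in(('knob',317,211),('dk',281,292),('keeper',352,220),('bottle',146,285),('cornL',206,243),('cornR',370,268),('offcut',260,236),('bead',345,246)):
    print(n,np.round(dep('top',D,u,v),3))
E
```

```text
tri knob (array([0.63602152, 0.00470438, 0.2657631 ]), np.float64(0.003223847243470744))
knob [0.632 0.003 0.265]
dk [0.475 0.095 0.043]
keeper [ 0.621 -0.065  0.211]
bottle [0.491 0.365 0.168]
cornL [0.586 0.264 0.075]
cornR [ 0.531 -0.113  0.004]
offcut [0.6   0.138 0.096]
bead [ 0.576 -0.052  0.105]
```

View pics/topc.png

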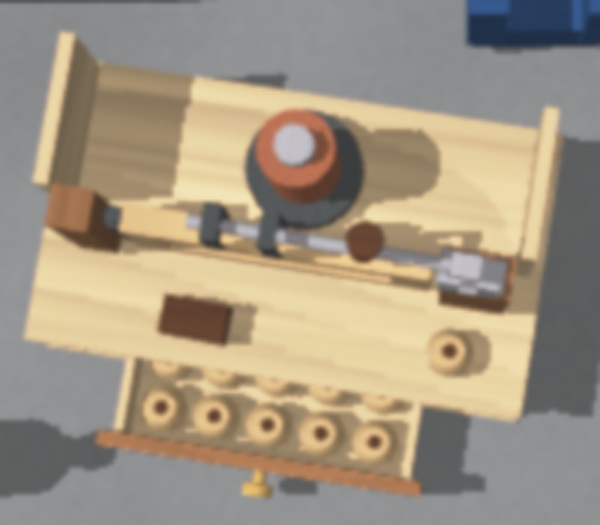

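View pics/scc.png

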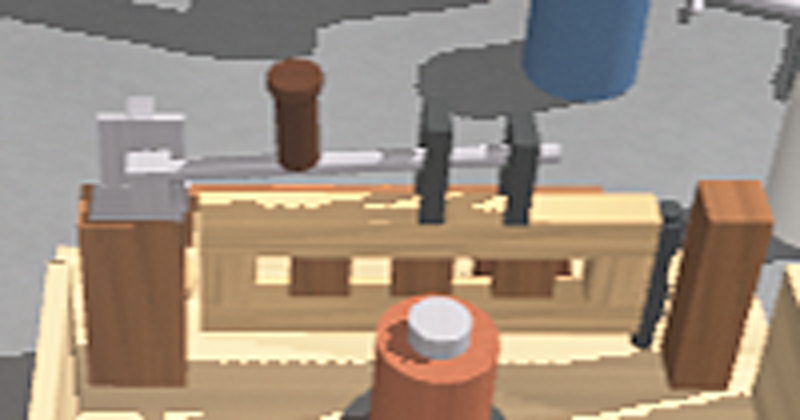

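The crops show the plinth's front corners at top (203,242.7) and (368.3,269.3), the drawer front's ends at (227.5,275.5) and (335,293), and the bolt running from the guides to the keeper. In the scene view the knob top is at about (344,213).

```bash
python3 - <<'E'
from h import *
D=np.load('pics/top0.npy');S=np.load('pics/scene0.npy')
L=onz('top',203,242.7,.075);R=onz('top',368.3,269.3,.075)
print('plinth front',L,R,np.linalg.norm(L-R))
dL=onz('top',227.5,275.5,.062);dR=onz('top',335,293,.062);print('drawer',dL,dR,np.linalg.norm(dL-dR))
y=(L-R)/np.linalg.norm(L-R);x=np.array([y[1],-y[0],0]);yaw=np.arctan2(x[1],x[0]);print('yaw',yaw)
y2=(dL-dR);print('yaw drawer',np.arctan2(-y2[0],y2[1]))
O=(L+R)/2+0.09*x;O[2]=0
print('origin',O,'hinge',O+.115*y,'knob pred',O+(.115-.18)*y)
# back of knob cap by triangulation centre
print(tri(('top',316.7,210.7),('scene',270+295/4,195+78/4)))
# depth cloud of knob: brown & z 0.225..0.262
import cv2
for n,dd in(('top',D),('scene',S)):
    p=cv2.imread(f'pics/{n}0.png').astype(int)
    pts=[]
    for v in range(480):
        for u in range(640):
            if dd[v,u]>0:
                q=dep(n,dd,u,v)
                if .22<q[2]<.30 and .57<q[0]<.68 and -.04<q[1]<.05: pts.append(np.r_[q,p[v,u]])
    pts=np.array(pts)
    br=pts[pts[:,5]-pts[:,3]>25]
    print(n,len(br),br[:,:3].min(0),br[:,:3].max(0),np.median(br[:,:3],0))
dk=[dep('top',D,u,v) for u in range(215,345) for v in range(260,300)]
m=(dL+dR)/2;print('open',-(m-O)@x-.102,'drawer centre',m, 'knob', onz('top',281,291.5,.034))
E
```

```text
plinth front [0.58698378 0.27060501 0.075     ] [ 0.52602345 -0.10470559  0.075     ] 0.3802291530004317
drawer [0.51271308 0.21611254 0.062     ] [ 0.47280378 -0.0295021   0.062     ] 0.2488358979455268
yaw -0.16102015493057123
yaw drawer -0.16107967435790618
origin [0.6453394  0.06852044 0.        ] hinge [0.6637768  0.18203283 0.        ] knob pred [0.63491826 0.00436126 0.        ]
(array([0.63343101, 0.00519698, 0.26045299]), np.float64(0.0026063989311782497))
  File "<stdin>", line 20, in <module>
  File "h.py", line 9, in dep
    o,d=ray(n,u,v);return o+d*D[int(round(v)),int(round(u))]
        ~~~^^^^^^^
  File "h.py", line 4, in ray
    c=arm.camera_params(n);T=np.linalg.inv(c['world_to_cam'])
ValueError: time passes only in moves, steps and waits
```
Excellent. Knob at ~(0.634, 0.0045), consistent. yaw -0.161 rad. (x hutch = (0.987,-0.160); y hutch = (0.160,0.987).)

The manual's scale: shifts go in units of 50 mm. Converting my numbers, -0.19 m is -3.8, -0.16 m is -3.2.

Emit:
jog_arm(deltas=[0,-3.8,-3.2,0,0.7,0,-3.8,-3.2,0,0.7,0,-3.8,-3.2,0,0.7,0,-3.8,-3.2,0,0.7,0,-3.8,-3.2,0,0.7,0,-3.8,-3.2,0,0.7,0,-3.8,-3.2,0,0.7,0,-3.8,-3.2,0,0.7], grip_force=60)

```text
time_s: 0.77
tool_pos: [0.3001, 0.3125, 0.2311]
eef_rot: [0.485, 0.875, -0.0, -0.0]
force: [-0.5, -0.4, -0.2]
opening: 0.0
finger_force: 0.0
```

```bash
cat > go.py <<'E'
import sys,numpy as np
from station import arm
from scipy.spatial.transform import Rotation as R
# shift in tool axes to reach hutch-frame (x,y), world z
o=arm.get_obs();Q=R.from_quat(o['eef_rot']).as_matrix();p=np.array(o['tool_pos'])
yaw=-.161;X=np.array([np.cos(yaw),np.sin(yaw),0]);Y=np.array([-X[1],X[0],0]);O=np.array([.6453,.0685,0])
h=p-O;print('hutch',np.round([h@X,h@Y,p[2]],4),'F',np.round(o['force'],1),'t',o['time_s'])
a=[float(s) for s in sys.argv[1:]]
t=O+a[0]*X+a[1]*Y;t[2]=a[2]
print('shift',np.round(Q.T@(t-p),4),'turn',np.round(np.arctan2(Q[1,1],Q[0,1])-(yaw-(a[3] if len(a)>3 else 0)),3))
E
python3 go.py -.219 0 .1
```

```text
hutch [-0.3798  0.1855  0.2311] F [-0.5 -0.4 -0.2] t 0.7667
shift [-0.2456 -0.0013  0.131 ] turn 0.72
```

To row units: 0.1 m is 2, -0.245 m is -4.9.

Emit:
jog_arm(deltas=[0,-4.9,0,0,0.72,0,-4.9,0,0,0.72,0,-4.9,0,0,0.72,0,-4.9,0,0,0.72,0,-4.9,0,0,0.72,0,-4.9,0,2,0.72,0,-4.9,0,2,0.72,0,-4.9,0,2.6,0.72], grip_force=60)

```text
time_s: 1.43
tool_pos: [0.4308, 0.1082, 0.1114]
eef_rot: [0.76, 0.65, 0.002, 0.001]
force: [0.6, 0.8, -0.5]
opening: 0.0002
finger_force: 0.0
```

```bash
python3 go.py -.219 0 .028
python3 - <<'E'
from h import *
p,d=arm.capture('top');cv2.imwrite('pics/top1.png',cv2.resize(p[150:350,180:420],None,fx=3,fy=3))
E
```

```text
hutch [-0.2181  0.0048  0.1114] F [ 0.6  0.8 -0.5] t 1.4333
shift [-0.0049 -0.0013  0.0834] turn 0.004
```

View pics/top1.png

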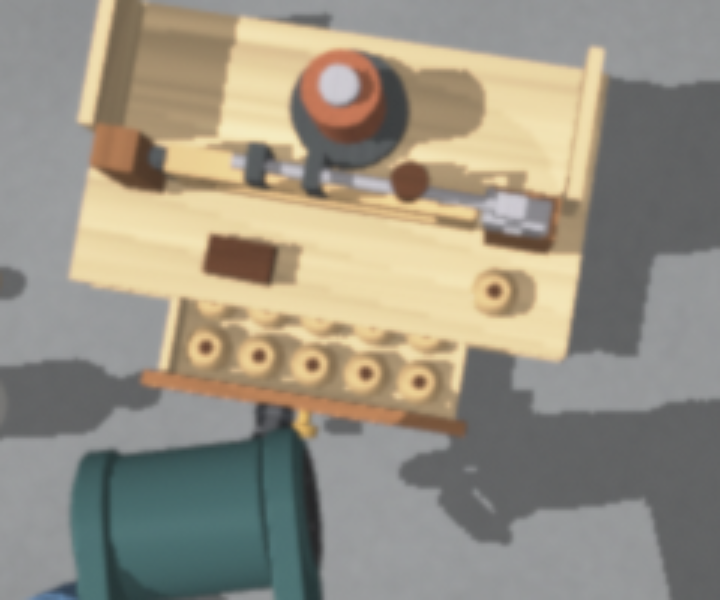

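The top view shows dark gripper parts at about (270,288), 50 mm ahead of the tool axis, so the knuckles reach forward. The drawer knob is at (281,291). I'll keep the TCP at z≈0.038 so they pass above the plinth.

To row units: 0.04 m is 0.8, 0.073 m is 1.46.

Emit:
jog_arm(deltas=[0,-0.1,0,0.8,0,0,-0.1,0,1.46,0,0,-0.1,0,1.46,0,0,-0.1,0,1.46,0])

```text
time_s: 1.82
tool_pos: [0.4268, 0.1045, 0.0379]
eef_rot: [0.76, 0.65, -0.002, -0.002]
force: [0.2, 0.3, -0.3]
opening: 0.0
finger_force: 0.0
```

```bash
python3 go.py -.137 0 .038
python3 - <<'E'
from h import *
p,d=arm.capture('wrist');cv2.imwrite('pics/w1.png',p)
E
```

```text
hutch [-0.2214  0.0006  0.0379] F [ 0.2  0.3 -0.3] t 1.8167
shift [-0.0011  0.0844 -0.0005] turn 0.006
```

View pics/w1.png

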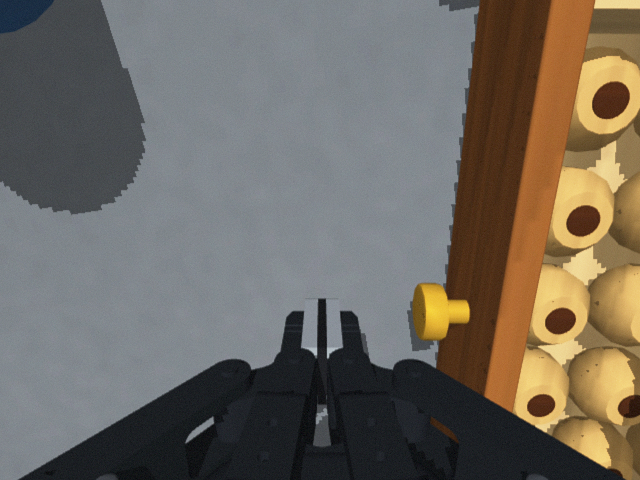

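The wrist view shows the closed fingers at (322,320) lined up with the drawer's brass knob at (432,311). I'll push along tool +y.

To row units: 0.077 m is 1.54, 0.072 m is 1.44.

Emit:
jog_arm(deltas=[0,-0.02,0.4,0,0,0,-0.02,0.7,0,0,0,-0.02,0.9,0,0,0,-0.02,1.1,0,0,0,-0.02,1.3,0,0,0,-0.02,1.44,0,0,0,-0.02,1.54,0,0,0,-0.02,1.54,0,0])

```text
time_s: 2.53
tool_pos: [0.5059, 0.0902, 0.0395]
eef_rot: [0.76, 0.649, 0.001, 0.001]
force: [0.6, -0.2, 1.4]
opening: -0.0002
finger_force: 0.8
```

```bash
python3 go.py -.137 0 .038
```

```text
hutch [-0.1411 -0.0009  0.0395] F [ 0.6 -0.2  1.4] t 2.5333
shift [0.0009 0.0041 0.0015] turn 0.004
```

Emit:
jog_arm(deltas=[0,0,0.08,0,0,0,0,0.08,0,0,0,0,0.14,0,0,0,0,0.14,0,0])

```text
time_s: 2.87
tool_pos: [0.5117, 0.0892, 0.0393]
eef_rot: [0.76, 0.649, 0.0, 0.0]
force: [-0.8, 0.4, 3.6]
opening: -0.0001
finger_force: 1.9
```

```bash
python3 go.py -.137 0 .038
python3 - <<'E'
from h import *
p,d=arm.capture('wrist');cv2.imwrite('pics/w2.png',p)
E
```

```text
hutch [-0.1352 -0.001   0.0393] F [-0.8  0.4  3.6] t 2.8667
shift [ 0.001  -0.0018  0.0013] turn 0.004
```

View pics/w2.png

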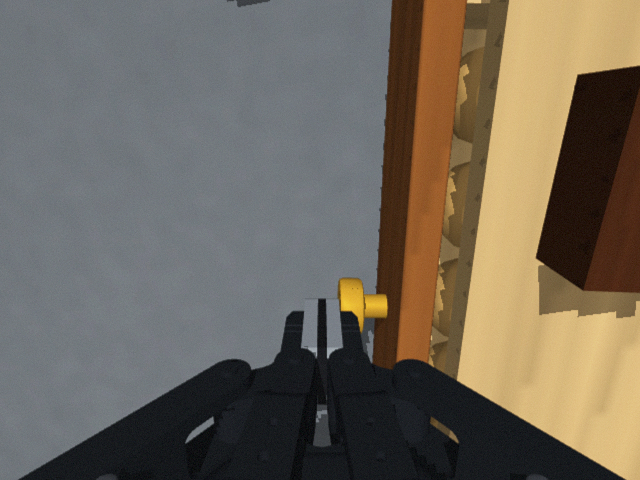

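The knob at (352,300) touches the finger and the drawer is still open: beads show in the gap at x≈450. I'll keep pushing until it stops.

To row units: 0.007 m is 0.14, 0.004 m is 0.08.

Emit:
jog_arm(deltas=[0,0,0.08,0,0,0,0,0.14,0,0,0,0,0.14,0,0])

```text
time_s: 3.17
tool_pos: [0.5176, 0.0883, 0.0393]
eef_rot: [0.76, 0.649, -0.001, -0.001]
force: [-3.9, 0.4, 7.4]
opening: 0.0
finger_force: 4.5
```

Emit:
jog_arm(deltas=[0,0,0.06,0,0,0,0,0.1,0,0,0,0,0.1,0,0])

```text
time_s: 3.42
tool_pos: [0.5179, 0.0882, 0.0392]
eef_rot: [0.76, 0.65, -0.004, -0.005]
force: [-15.9, 1.4, 17.1]
opening: -0.0001
finger_force: 10.8
```

```bash
python3 go.py -.125 0 .038
```

```text
hutch [-0.1289 -0.0009  0.0392] F [-15.9   1.4  17.1] t 3.4167
shift [0.0009 0.0039 0.0012] turn 0.004
```

```bash
python3 - <<'E'
from h import *
p,d=arm.capture('wrist');cv2.imwrite('pics/w3.png',p)
E
```

```text
(no output)
```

View pics/w3.png

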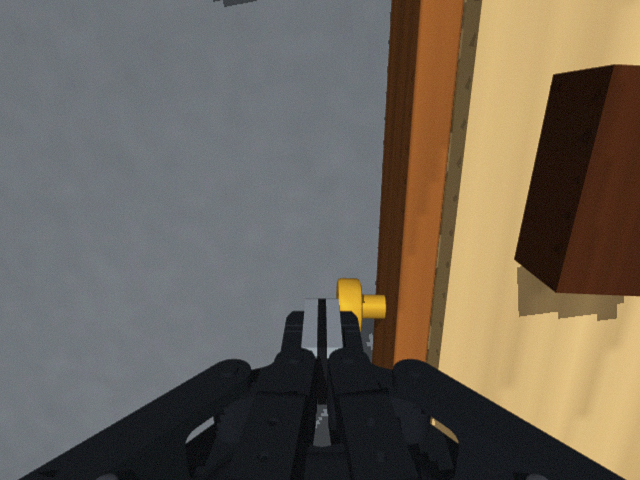

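The dark strip beside the panel (x≈440–470) is now thin. I'll check from depth whether it is a gap or the plinth's face.

```bash
python3 - <<'E'
from h import *
from scipy.spatial.transform import Rotation as R
o=arm.get_obs();p,d=arm.capture('wrist');c=arm.camera_params('wrist');T=np.array(c['T_tool_cam']);Q=R.from_quat(o['eef_rot']).as_matrix()
X=np.array([np.cos(-.161),np.sin(-.161),0]);O=np.array([.6453,.0685,0])
for v in(60,200):
  for u in range(372,500,5):
    z=d[v,u];q=T@np.array([(u-c['cx'])/c['fx']*z,(v-c['cy'])/c['fy']*z,z,1]);w=Q@q[:3]+o['tool_pos']
    print(u,round((w-O)@X*1000,1),round(w[2]*1000,1),p[v,u])
E
```

```text
372 -108.3 -1.2 [121 117 110]
377 -106.3 -0.0 [117 113 108]
382 -104.2 0.1 [121 114 109]
387 -102.1 0.1 [121 117 110]
392 -102.8 18.7 [19 41 69]
397 -102.8 30.4 [18 36 59]
402 -102.6 39.1 [22 40 68]
407 -102.7 48.6 [17 35 60]
412 -102.8 56.8 [15 39 66]
417 -102.5 62.5 [ 36  83 137]
422 -101.1 62.2 [ 44  99 160]
427 -99.6 62.0 [ 40  93 153]
432 -98.2 61.7 [ 39  91 151]
437 -96.8 61.9 [ 36  86 148]
442 -95.0 60.3 [ 43  94 151]
447 -94.1 62.0 [ 40  88 147]
452 -92.7 62.1 [ 44  89 146]
457 -91.2 61.7 [ 32  71 120]
462 -90.8 64.8 [55 80 99]
467 -91.1 69.8 [47 80 93]
472 -90.8 73.0 [53 81 96]
477 -90.2 74.7 [123 182 213]
482 -88.4 73.3 [123 182 214]
487 -87.6 74.5 [123 185 215]
492 -86.6 75.2 [128 186 219]
497 -85.0 74.1 [119 185 216]
372 -105.6 -1.1 [122 118 112]
377 -103.3 -0.1 [121 117 112]
382 -102.7 11.8 [22 38 64]
387 -103.0 27.4 [25 44 64]
392 -102.9 38.3 [15 34 58]
397 -102.7 47.6 [15 34 60]
402 -102.7 56.1 [21 38 68]
407 -102.2 61.4 [ 40  84 138]
412 -100.9 62.5 [ 42  93 150]
417 -99.0 61.2 [ 41  86 147]
422 -97.4 61.1 [ 37  86 141]
427 -96.1 62.1 [ 46  91 149]
432 -94.5 61.9 [ 41  91 154]
437 -92.9 61.7 [ 46  94 157]
442 -91.0 60.5 [ 36  79 134]
447 -91.0 65.8 [53 80 97]
452 -91.1 70.5 [49 82 97]
457 -91.1 74.8 [ 55  86 103]
462 -89.5 74.0 [126 183 216]
467 -88.2 74.5 [126 186 218]
472 -86.9 74.6 [127 186 218]
477 -85.6 74.8 [124 185 220]
482 -84.0 74.2 [129 187 219]
487 -82.6 74.3 [125 184 215]
492 -81.3 74.5 [125 182 215]
497 -79.9 74.4 [123 183 217]
```

The drawer is shut: its panel front is at hutch x = -102.7 mm and the plinth face is at -91. Now I'll back off and rise.

Emit:
jog_arm(deltas=[0,0,-0.8,0,0,0.06,0,-1,-0.6,0,0.06,0,-1,-5,0,0.06,0,-1,-5,0,0.06,0,-1,-5,0,0.06,0,-1,-5,0,0.06,0,-1,-5,0,0.06,0,-1,-5,0])

```text
time_s: 4.18
tool_pos: [0.4758, 0.0953, 0.2963]
eef_rot: [0.76, 0.649, 0.005, 0.004]
force: [0.8, 0.6, 0.7]
opening: 0.0601
finger_force: 0.0
```

Emit:
jog_arm(deltas=[0.06,1.1,2,-0.6,0,0.06,1.1,2,-0.6,0,0.06,1.1,2,-0.6,0,0.06,1.1,2,-0.6,0])

```text
time_s: 4.52
tool_pos: [0.586, 0.1353, 0.3149]
eef_rot: [0.76, 0.65, -0.001, -0.001]
force: [-0.5, -0.5, -1.3]
opening: 0.06
finger_force: 0.0
```

```bash
python3 go.py 0 -.065 .29
```

```text
hutch [-0.0693  0.0564  0.3149] F [-0.5 -0.5 -1.3] t 4.5167
shift [-0.1217  0.0687  0.0247] turn 0.005
```

To row units: -0.121 m is -2.42, 0.068 m is 1.36.

Emit:
jog_arm(deltas=[0.06,-2.42,1.36,0,0,0.06,-2.42,1.36,0,0,0.06,-2.42,1.36,0,0,0.06,-2.42,1.36,0,0,0.06,-2.42,1.36,0.2,0,0.06,-2.42,1.36,0.4,0])

```text
time_s: 5.02
tool_pos: [0.6293, 0.0031, 0.2976]
eef_rot: [0.761, 0.649, 0.0, -0.0]
force: [-0.2, 0.1, -0.1]
opening: 0.06
finger_force: 0.0
```

```bash
python3 go.py 0 -.065 .225
python3 - <<'E'
from h import *
from scipy.spatial.transform import Rotation as R
o=arm.get_obs();p,d=arm.capture('wrist');cv2.imwrite('pics/w4.png',p)
c=arm.camera_params('wrist');T=np.array(c['T_tool_cam']);Q=R.from_quat(o['eef_rot']).as_matrix()
X=np.array([np.cos(-.161),np.sin(-.161),0]);Y=np.array([-X[1],X[0],0]);O=np.array([.6453,.0685,0])
v,u=np.mgrid[0:480,0:640];P=np.stack([(u-c['cx'])/c['fx']*d,(v-c['cy'])/c['fy']*d,d,d*0+1],-1)@T.T
W=P[...,:3]@Q.T+np.array(o['tool_pos'])-O;h=np.stack([W@X,W@Y,W[...,2]],-1)
m=(h[...,2]>.235)&(h[...,2]<.275)&(abs(h[...,0])<.03)&(abs(h[...,1]+.065)<.04)&(p[...,2].astype(int)-p[...,0]>25)
k=h[m];print(len(k),k.min(0),k.max(0),k[k[:,2]>.26].mean(0) if len(k) else '',np.argwhere(m).mean(0))
E
```

```text
hutch [-0.0053 -0.0672  0.2976] F [-0.2  0.1 -0.1] t 5.0167
shift [0.0021 0.0053 0.0726] turn 0.002
2352 [-0.01328396 -0.07775861  0.23505389] [ 0.01189523 -0.05201379  0.26571479] [-0.00084738 -0.06391955  0.26318507] [269.19047619 330.5880102 ]
```

View pics/w4.png

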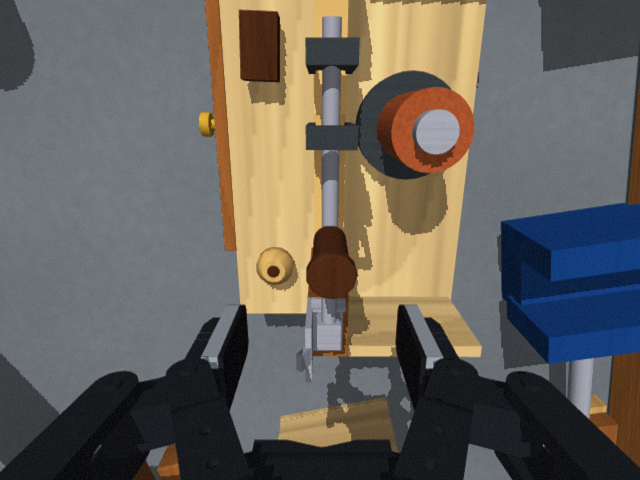

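The knob top sits at (331,275), between the open fingers. Depth puts it at hutch (-1,-64,263) mm, matching the two-view triangulation. I'll descend and grip.

Emit:
jog_arm(deltas=[0.06,0.05,0.09,0.4,0,0.06,0.05,0.09,1,0,0.06,0.05,0.09,1.42,0,0.06,0.05,0.09,1.42,0,0,0.05,0.09,1.42,0,0,0.05,0.09,1.42,0,0,0.05,0.09,1.42,0,0,0.05,0.09,1.42,0], grip_force=50)

```text
time_s: 5.73
tool_pos: [0.6348, 0.0061, 0.2305]
eef_rot: [0.76, 0.65, 0.002, 0.001]
force: [0.5, 1.1, 0.4]
opening: 0.0239
finger_force: 48.9
```

Emit:
jog_arm(deltas=[0,0,0,0,0,0,0,0,0,0])

```text
time_s: 5.9
tool_pos: [0.6347, 0.0058, 0.2296]
eef_rot: [0.76, 0.65, 0.001, 0.001]
force: [-0.9, 1.3, 2.1]
opening: 0.0237
finger_force: 49.0
```

```bash
python3 go.py 0 -.065 .226
```

```text
hutch [-0.0004 -0.0636  0.2296] F [-0.9  1.3  2.1] t 5.9
shift [-0.0014  0.0004  0.0036] turn 0.004
```

The opening reads 23.7 mm, so the pads are catching the knob's cap (26 mm). I'll regrip lower; the fingers straddle the rod, so there is room.

To row units: 0.01 m is 0.2, -0.001 m is -0.02.

Emit:
jog_arm(deltas=[0.045,0,0,0,0,0.045,0,0,0,0,0.045,-0.02,0,0.2,0,0.045,-0.02,0,0.2,0,0,-0.02,0,0.2,0,0,-0.02,0,0.2,0,0,-0.02,0,0.2,0,0,-0.02,0,0.2,0], grip_force=50)

```text
time_s: 6.57
tool_pos: [0.6339, 0.0045, 0.2177]
eef_rot: [0.76, 0.649, -0.0, -0.0]
force: [-0.1, 0.8, -1.6]
opening: 0.021
finger_force: 48.8
```

```bash
python3 go.py 0 -.065 .22
```

```text
hutch [-0.001  -0.065   0.2177] F [-0.1  0.8 -1.6] t 6.5667
shift [-0.      0.001  -0.0023] turn 0.004
```

To row units: -0.013 m is -0.26, 0.002 m is 0.04.

Emit:
jog_arm(deltas=[0,0.02,0,-0.12,0,0,0.04,0,-0.26,0,0,0.04,0,-0.26,0,0,0.04,0,-0.26,0], grip_force=50)

```text
time_s: 6.9
tool_pos: [0.6343, 0.008, 0.2305]
eef_rot: [0.76, 0.65, 0.0, -0.001]
force: [2.4, 4.2, -6.5]
opening: 0.0207
finger_force: 49.2
```

```bash
python3 go.py 0 -.062 .231
```

```text
hutch [-0.0012 -0.0615  0.2305] F [ 2.4  4.2 -6.5] t 6.9
shift [-0.0005  0.0012 -0.0005] turn 0.005
```

To row units: 0.036 m is 0.72, 0.03 m is 0.6.

Emit:
jog_arm(deltas=[0,0.12,0,0,0,0,0.24,0,0,0,0,0.36,0,0.02,0,0,0.48,0,0.02,0,0,0.6,0,0.02,0,0,0.72,0,0.04,0,0,0.72,0,0.04,0,0,0.72,0,0.04,0], grip_force=50)

```text
time_s: 7.57
tool_pos: [0.64, 0.0433, 0.2282]
eef_rot: [0.76, 0.65, 0.0, -0.001]
force: [1.6, 1.9, -5.7]
opening: 0.0206
finger_force: 49.2
```

```bash
python3 go.py 0 -.025 .229
python3 - <<'E'
from h import *
p,d=arm.capture('wrist');cv2.imwrite('pics/w5.png',p)
E
```

```text
hutch [-0.0012 -0.0257  0.2282] F [ 1.6  1.9 -5.7] t 7.5667
shift [ 0.0007  0.0012 -0.0008] turn 0.005
```

View pics/w5.png

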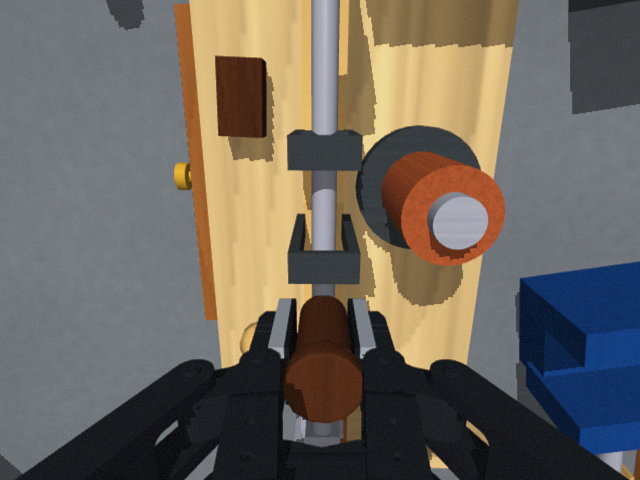

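The knob moved 36 mm with the grip at low force: it is at (323,380), close to the front guide. Now the gate swing, with a check partway.

To row units: -0.014 m is -0.28, -0.007 m is -0.14.

Emit:
jog_arm(deltas=[0,0,-0.06,0,0.025,0,0.004,-0.14,0,0.05,0,0.008,-0.2,0,0.075,0,0.014,-0.28,0,0.1,0,0.014,-0.28,0,0.1], grip_force=60)

```text
time_s: 8.03
tool_pos: [0.626, 0.0452, 0.2284]
eef_rot: [0.792, 0.611, 0.0, -0.0]
force: [2.8, 0.8, -6.4]
opening: 0.0206
finger_force: 58.8
```

```bash
python3 go.py -.048 -.017 .228 .35
```

```text
hutch [-0.0153 -0.0261  0.2284] F [ 2.8  0.8 -6.4] t 8.0333
shift [ 0.0059 -0.0334  0.0005] turn 0.254
```

Emit:
jog_arm(deltas=[0,0.004,-0.14,0,0.05,0,0.014,-0.28,0,0.1,0,0.032,-0.42,0,0.15,0,0.056,-0.56,0,0.2,0,0.088,-0.696,0,0.25,0,0.088,-0.696,0,0.25,0,0.088,-0.696,0,0.25,0,0.088,-0.696,0,0.25], grip_force=60)

```text
time_s: 8.7
tool_pos: [0.5941, 0.0576, 0.2288]
eef_rot: [0.862, 0.508, 0.0, 0.0]
force: [3.4, -0.2, -6.6]
opening: 0.0205
finger_force: 58.9
```

Emit:
jog_arm(deltas=[0,0,0,0,0,0,0,0,0,0,0,0,0,0,0,0,0,0,0,0])

```text
time_s: 9.03
tool_pos: [0.5938, 0.0578, 0.2288]
eef_rot: [0.862, 0.507, 0.0, 0.0]
force: [4.2, -0.9, -7.2]
opening: 0.0206
finger_force: 58.9
```

```bash
python3 go.py -.048 -.017 .228 .35
python3 - <<'E'
from h import *
p,d=arm.capture('scene');cv2.imwrite('pics/s5.png',cv2.resize(p[150:360,250:510],None,fx=2.8,fy=2.8))
E
```

```text
hutch [-0.0491 -0.0188  0.2288] F [ 4.2 -0.9 -7.2] t 9.0333
shift [0.0021 0.0004 0.0008] turn 0.004
```

View pics/s5.png

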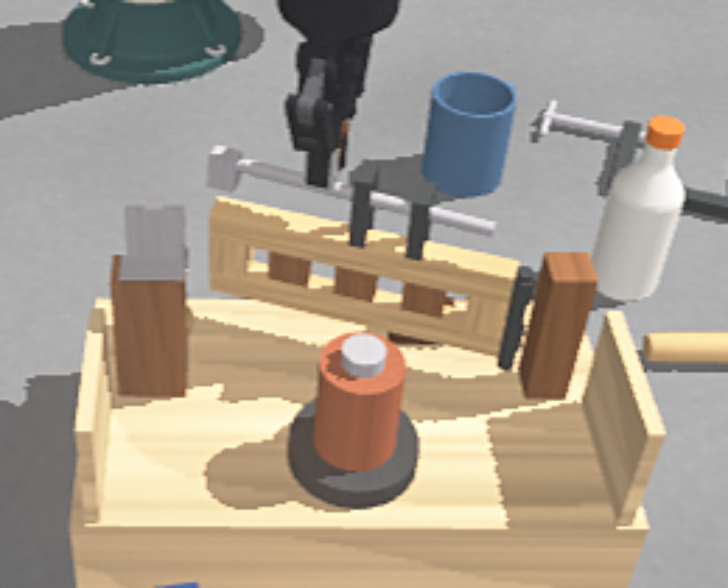

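The gate stands ajar by about 20°, and the fingers hold the bolt knob at (325,170). The nose is well clear of the keeper at (155,240).

```bash
python3 -c "
from station import arm
print(arm.job_done())"
```

```text
the job is handed in; nothing more can be done
None
```

I pushed the drawer shut, raised the bolt and drew it about 36 mm clear of the keeper, and swung the gate to about 0.35 rad (20°). I handed the job in at about 9 s with the gripper still holding the bolt knob; no verdict came back.

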